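Pack the baking tray

ROBOT

A 6-joint arm with a two-finger parallel gripper is mounted at the origin on the work surface. World frame = base frame: x ahead of the robot, y to its left, z up, the work surface at z = 0. Lengths are in mm, angles in rad, forces in N, time in s.
With the tool pointing down it reaches from about 350 to 775 mm from the base axis. Payload 5.5 kg.
Tool frame: the origin (TCP) lies midway between the tips of the shut fingers; the grasp point (between the pads) lies ctrl.grip_point_offset behind it (ctrl.grip_point_offset is the distance from the TCP to the grasp point, in mm); y points along the fingers, z is the direction in which the jaws open and shut, and the axes are right-handed (so a half turn about y gives the same grasp; the last joint's range is limited). The gripper opens to 85 mm and grips with 20 to 120 N. Pads are 22 mm wide; open, the fingers measure 114 mm over their backs; the gripper's body (76 mm by 85 mm) begins 54 mm behind the grasp point. The pads swing forward as they close: fully open they stand 13 mm farther back than shut.
Start: joints at [-1.472, 0.313, 0.046, 1.304, 0, 1.431], TCP at [136.001, -558.727, 231.323] pointing down, gripper open.
Joint ranges: [-2.76, 2.76], [-0.86, 1.69], [-1.03, 1.26], [-2.2, 2.34], [-1.47, 1.5], [-3.14, 3.14]. Speed limits (rad/s): [2.57, 2.57, 3.14, 3.14, 3.14, 3.14].

INTERFACE

Orientations are given as [roll, pitch, yaw] about the fixed x, y, z axes, in that order (R = Rz(yaw) Ry(pitch) Rx(roll)).
In Python, from workcell import ctrl, optics, ticket gives the robot as it stands.
- The arm moves only by the tool servo_tool, never from a script. Its argument "motion" is one flat list of numbers, 4 for each row, row after row: the shift along the world's x, y, z in mm, then the turn about the world's z in degrees. A call has 1 to 8 rows; each row shifts and turns the commanded pose from where the row before left it; what a row does not reach is not made up. A row lasts 1/10 s, in which the tool goes at most 50 mm and 8.59 degrees, less where a joint would pass 70% of its speed; a pose out of reach is approached as far as the arm can. A call is refused whole if a number of a shift passes 50 or a number of a turn 8.59, either way. A call with a gripper value outside its range is refused whole. "jaw" is the opening, from 0 (shut) to 1 (fully open), set as the call begins (left out, the last holds). The fingers move at their own pace and stop on an object; "squeeze" is the grip in N (left out, the last holds). Time passes only in rows, so rows that do not move let the fingers close. It gives the time, the measured TCP pose, the force and the opening at its end, in the units of the state.
- ctrl.sense(): the state, without advancing time (a new reading comes with each control period).
- optics.grab_frame(name): name is "side" or "top" or "wrist"; returns a dict with "color" (384x512x3 uint8, red, green, blue), "z_map" (384x512 float32, mm along the optical axis (not along the pixel's ray), 0 where there is no reading), "intrinsics" (3x3 intrinsics, pixels), "xyz" and "attitude" of the camera in the world; the wrist camera has in their place "tool_from_camera" (4x4, takes a point from camera to tool coordinates, whose origin is the TCP and whose axes are the tool frame's). Camera axes: x right, y up, looking along -z (the intrinsics and any distortion apply to the point x, -y, -z); pixel columns grow to the right and rows downward; lengths in mm; the calibration is good to about 2 mm. A picture is of the moment at which its call begins: read the wrist's pose just before it.
- ticket.finish_job(): hands the job in, once; it reports no verdict.
The state is a dict: "time_s": time; "qpos": joint angles; "qd": joint speeds; "joint_torque": joint torques, N m; "tcp_pos": TCP position; "eef_rot": TCP orientation; "wrist_force": force on the tool from outside, world axes, zero at the start; "wrist_torque": the same for the moment, N m; "gripper_width": opening from 0.0 (shut) to 1.0 (fully open).
Only numpy, scipy, OpenCV 4.12 (cv2) and the standard library are available. Lean on these libraries where they do the work, as an engineer would, in place of code of your own. Each camera call takes 0.05 s, during which the arm holds its last target.

TASK

Pack the tray for baking: stand the short glass jar in the round holder, stand the enamel mug (the one with a handle) in the square holder, and lay the aluminium flour scoop lengthwise in the long trough, resting flat with its open side up. Set each one down rather than dropping it. The tall jar, the handleless enamel tumbler and the round measuring cup do not belong: leave them where they are.

Things in the scene. Friction and masses are not known exactly. Their poses are not given: they have to be found in the camera images.
- tray: Pale wooden tray fixed to the shelf, 180 mm (its x) by 350 mm (its y), rim 20 mm high, a low wire grip (within 20 mm height) reaching 24 mm out at each short end; origin at the centre of its underside. It stands ahead of the robot, its long side roughly across. Unlisted goods stand only beyond x = 0.68 m or more than 0.55 m to either side.
- round_holder: White plastic round holder for the jar: a ring-walled dish, inner diameter 78 mm, outer 88 mm, wall top 18 mm above its underside, floor 3 mm thick. Origin at the centre of its underside, 5 mm above the shelf; z up. Fixed inside the tray; any of the three holders may be in any of the three places along the tray, 115 mm apart. 
- square_holder: White plastic square holder for the mug: inner 84 mm square, outer 94 mm, wall top 16 mm above its underside, floor 5 mm thick. The mug's handle clears the wall and may point any way. Origin at the centre of its underside, 5 mm above the shelf; axes along its sides. Fixed inside the tray; any of the three holders may be in any of the three places along the tray, 115 mm apart. 
- trough: White plastic long trough for the scoop: inner 158 mm along its x by 66 mm along its y, outer 168 by 76 mm, wall top 14 mm above its underside, floor 5 mm thick. The scoop may point either way along it. Origin at the centre of its underside, 5 mm above the shelf. Fixed inside the tray; any of the three holders may be in any of the three places along the tray, 115 mm apart. 
- jar: Short closed glass jar with a steel twist cap, diameter 58 mm, 64 mm high, upright, about 160 g. Origin at the centre of its underside, z up.
- mug: White enamel mug with dark rim, outer diameter 60 mm at the foot and 62 mm at the rim, 66 mm high, open at the top, wall 3 mm, upright, about 110 g. Origin at the centre of its underside, z up; the handle is on its +y side, from 24 to 58 mm above its foot, reaching 58 mm from the axis. Grasp the body along its x.
- scoop: Aluminium flour scoop lying flat, open side up, 90 g: U-shaped bowl 46 mm wide, 40 mm high, with rigid upright sides, open at the front; round handle 14 mm thick, centre line 30 mm up. Origin on the underside at the middle of its 136 mm length; x points from handle to front: bowl x -8 to +68 mm, handle -68 to -8 mm. Balance near x = +23 mm; can be pinched there across the bowl (along y).
- tall_jar: Look-alike to leave: closed glass jar with steel twist cap, diameter 58 mm like the other but 96 mm high, upright. Origin at the centre of its underside.
- tumbler: Look-alike to leave: white enamel tumbler with dark rim, the mug's size (62 mm across, 66 mm high) but with no handle. Origin at the centre of its underside.
- measuring_cup: Look-alike to leave: aluminium measuring cup, a round bowl 54 mm across and 36 mm high with a flat strip handle 14 mm wide reaching 100 mm from the bowl's axis towards its -x. Origin at the centre of the bowl's underside.
Mind the look-alikes: they are no part of the job. What is shaped like the scoop but pink is not meant.

How it is judged:
By the outcome, as a careful person would: the job done as asked, in the order asked, and still so for the second after the job is handed in, with the robot touching nothing.
It also fails if it takes over 99 s, if anything falls off the work surface, if the arm or the gripper's body presses on something with over 40 N, if the wrist force passes 120 N, or if a joint passes its speed limit or range.

## Working session

There is one attempt and no reset: what is moved stays moved. The work goes in short steps, Python scripts to look and compute and a tool call to move; the robot and the scene stay as the last step left them, time stands still between calls to the robot, and variables do not carry over. Pictures are saved under pics/ and viewed, and the job is handed in when it is done.

Besides the shell and the picture viewer there is one more tool, called by a JSON object that holds its "op" and its "data". servo_tool: Moves the arm, as the interface text tells. Its arguments: {"type":"object","properties":{"motion":{"type":"array","items":{"type":"number"}},"jaw":{"type":"number"},"squeeze":{"type":"number"}},"required":["motion"]}

```bash
ls; mkdir -p pics; cat > h.py <<'E'
import numpy as np,cv2,pickle
from workcell import ctrl,optics,ticket
from scipy.spatial.transform import Rotation as R
E
python3 - <<'E'
from h import *
print(ctrl.sense(), ctrl.grip_point_offset)
for n in ("top","side"):
    f=optics.grab_frame(n)
    pickle.dump(f,open(n+'.pkl','wb'))
    cv2.imwrite(f'pics/{n}0.png',f['color'][:,:,::-1])
    print(n,f['intrinsics'],f['xyz'],f['attitude'],[k for k in f])
E
```

```text
pics
{'time_s': 0.0, 'qpos': array([-1.47160934e+00,  3.14038875e-01,  4.49838792e-02,  1.30359782e+00,
        4.83386779e-06,  1.43120105e+00]), 'qd': array([ 1.60308885e-03,  1.58922988e-03,  9.99949488e-04, -7.79528557e-05,
       -7.78436012e-04, -3.85587161e-04]), 'joint_torque': array([-5.52550282e-04, -4.80629611e+01,  2.98532706e+01,  1.94533705e-02,
       -1.68971487e-04, -2.00076738e-05]), 'tcp_pos': array([ 135.9427296 , -558.17660736,  230.3889861 ]), 'eef_rot': array([-1.57263409e+00,  2.63103100e-04, -2.90281064e+00]), 'wrist_force': array([ 0.5100282 , -0.47418505,  0.35961707]), 'wrist_torque': array([ 0.03055837, -0.02333815, -0.04765426]), 'gripper_width': 0.9957401925403111} 18.700000000000003
top [[385.15332029   0.         259.30774548]
 [  0.         385.15332029 192.14983   ]
 [  0.           0.           1.        ]] [ 357.45725991  -75.30154103 1103.92433339] [ 0.07402655 -0.0078297  -1.59978128] ['color', 'z_map', 'intrinsics', 'xyz', 'attitude']
side [[472.16208276   0.         260.51595667]
 [  0.         472.16208276 182.82626429]
 [  0.           0.           1.        ]] [1452.97021489 -725.5361658  1041.83609532] [ 0.87329499 -0.01798923  1.00907993] ['color', 'z_map', 'intrinsics', 'xyz', 'attitude']
```

View pics/top0.png

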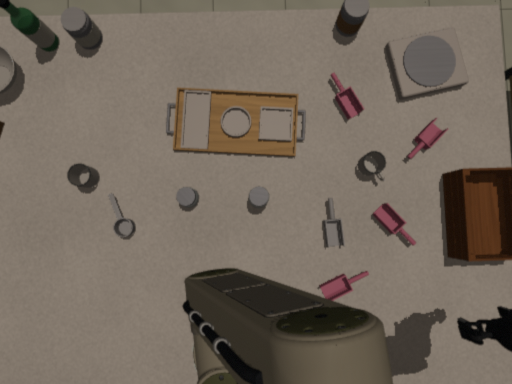

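View pics/side0.png

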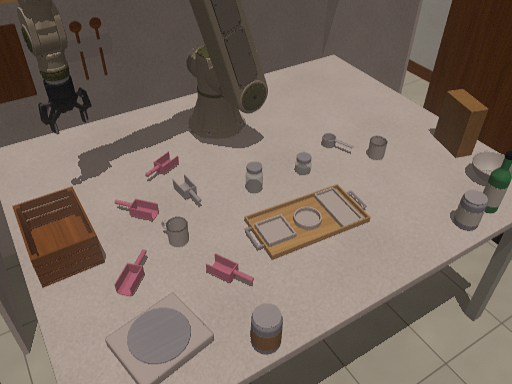

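Top view (up = +x, left = +y): there are two jars at (187,198) and (258,197), the mug with its handle at (372,163), the tumbler at (82,176), and the grey scoop at (333,225). The other scoops are pink. The measuring cup is at (123,227). In the tray, the trough is on the left, the round holder in the middle and the square holder on the right. Next I'll measure these.

```bash
cat >> h.py <<'E'
def cam(n): return pickle.load(open(n+'.pkl','rb'))
def RT(f): return R.from_euler('xyz',f['attitude']).as_matrix(),np.array(f['xyz'])
def cloud(f,Rm=None,t=None):
    if Rm is None: Rm,t=RT(f)
    z=f['z_map'];K=f['intrinsics'];v,u=np.mgrid[:z.shape[0],:z.shape[1]]
    p=np.stack([(u-K[0,2])/K[0,0]*z,-(v-K[1,2])/K[1,1]*z,-z],-1)
    P=p@Rm.T+t; P[z==0]=np.nan
    return P
def proj(f,P):
    Rm,t=RT(f);K=f['intrinsics'];c=(np.atleast_2d(P)-t)@Rm
    return np.stack([K[0,2]+K[0,0]*c[:,0]/-c[:,2],K[1,2]+K[1,1]*c[:,1]/c[:,2]],-1)
def onplane(f,uv,h):
    Rm,t=RT(f);K=f['intrinsics'];uv=np.atleast_2d(uv).astype(float)
    d=np.stack([(uv[:,0]-K[0,2])/K[0,0],-(uv[:,1]-K[1,2])/K[1,1],-np.ones(len(uv))],-1)@Rm.T
    return t+d*((h-t[2])/d[:,2])[:,None]
E
python3 - <<'E'
from h import *
f=cam('top');P=cloud(f);z=P[...,2]
for u,v in [(140,150),(300,190),(400,270)]: print('table',P[v,u].round(1))
for nm,(u0,v0,u1,v1) in dict(jarA=(172,183,205,214),jarB=(243,182,276,214),mug=(354,148,390,188),tumb=(64,158,102,194),scoop=(320,195,348,252),meas=(104,190,140,242)).items():
    Q=P[v0:v1,u0:u1];m=Q[...,2]>15
    q=Q[m];top=np.nanpercentile(q[:,2],97);qt=q[q[:,2]>top-8]
    (c,r)=cv2.minEnclosingCircle(qt[:,:2].astype(np.float32))
    print(nm,'top',top.round(1),'circ',np.round(c,1),round(r,1),'rect',cv2.minAreaRect(qt[:,:2].astype(np.float32)), len(qt), cv2.minAreaRect(q[:,:2].astype(np.float32)))
im=f['color'][:,:,::-1]
cv2.imwrite('pics/tray0.png',cv2.resize(im[80:165,160:310],None,fx=5,fy=5,interpolation=2))
cv2.imwrite('pics/right0.png',cv2.resize(im[140:255,310:400],None,fx=5,fy=5,interpolation=2))
s=cam('side')['color'][:,:,::-1]
cv2.imwrite('pics/jars.png',cv2.resize(s[120:260,90:400],None,fx=2.5,fy=2.5,interpolation=2))
E
```

```text
table [571.7 256.1  -4.1]
table [ 441.9 -203.6    0. ]
table [ 205.9 -479.8   -1.5]
jarA top 67.7 circ [428.6 114.5] 26.0 rect ((428.44622802734375, 114.15882110595703), (49.718231201171875, 49.768821716308594), 44.74296951293945) 285 ((428.1246032714844, 112.361572265625), (54.03181838989258, 53.800941467285156), 22.7139892578125)
jarB top 99.8 circ [422.  -83.4] 25.6 rect ((421.96343994140625, -82.93305969238281), (49.87630081176758, 47.66872787475586), 88.48714447021484) 297 ((419.38421630859375, -83.0479507446289), (56.76211929321289, 52.81932830810547), 88.48714447021484)
mug top 70.1 circ [ 506.9 -400.6] 31.5 rect ((507.6650085449219, -400.4022216796875), (60.77273178100586, 60.384437561035156), 26.83675193786621) 100 ((498.2071228027344, -399.98388671875), (79.60587310791016, 61.189571380615234), 1.1781283617019653)
tumb top 69.0 circ [494.4 401.1] 32.3 rect ((495.0463562011719, 400.1012268066406), (61.037288665771484, 60.25717544555664), 29.076282501220703) 120 ((495.07843017578125, 399.8544921875), (61.221107482910156, 60.719730377197266), 29.076282501220703)
scoop top 43.1 circ [ 346.4 -285.2] 68.3 rect ((348.1368713378906, -287.5303039550781), (133.68551635742188, 47.69405746459961), 4.742348670959473) 163 ((347.78936767578125, -287.5591125488281), (134.38299560546875, 47.69405746459961), 4.7423481941223145)
meas top 38.8 circ [385.8 302.6] 63.5 rect ((379.83807373046875, 312.55462646484375), (124.13874053955078, 53.26252746582031), 32.806739807128906) 214 ((379.8993835449219, 312.4968566894531), (124.195556640625, 53.254112243652344), 32.67097854614258)
```

View pics/tray0.png

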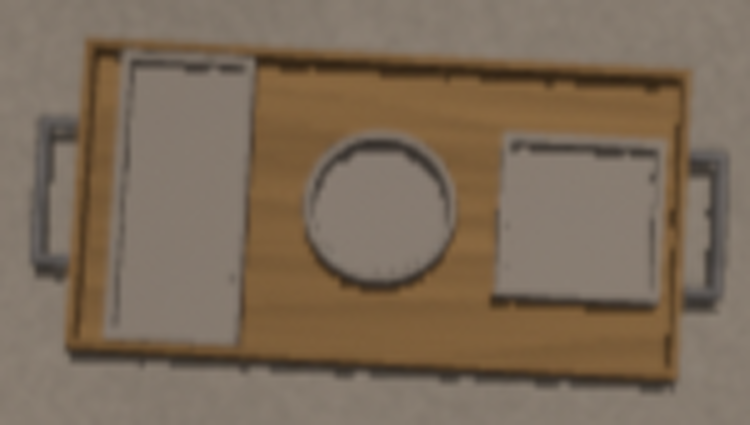

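View pics/right0.png

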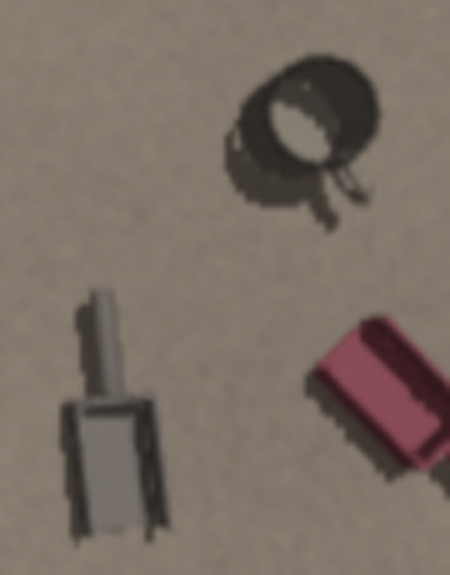

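View pics/jars.png

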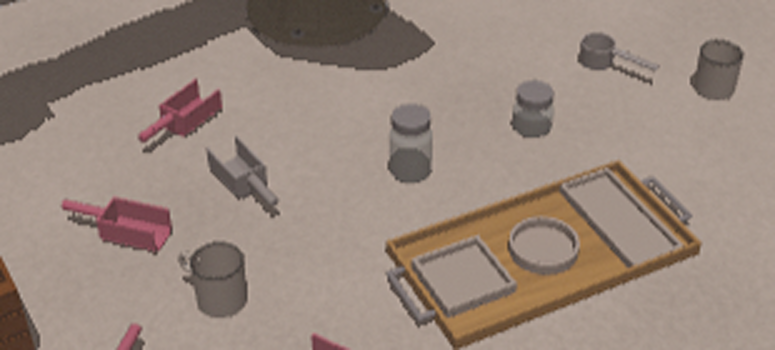

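The jars are (187,198), whose top is at 68 mm, and (258,197), whose top is at 100 mm. In the enlarged side crop they appear at (533,110) and (411,143). The first one is 64 mm high, so it is the short jar. The mug is (372,163), the only cup with a handle; the tumbler has none. The scoop is the grey one at (333,225). Next come precise fits of the holders and orientations, cross-checked against the side camera.

```bash
python3 - <<'E'
from h import *
for n in ('top','side'):
    f=cam(n);P=cloud(f);hsv=cv2.cvtColor(f['color'],cv2.COLOR_RGB2HSV)
    # tray outline: all holder+wood; from orange mask, biggest blob, hull at plane 20
    m=cv2.inRange(hsv,(8,100,60),(25,255,255))
    if n=='top': m[:, :165]=0;m[:,305:]=0;m[:80]=0;m[165:]=0
    else: m[:180]=0;m[260:]=0;m[:,:235]=0;m[:,380:]=0
    pts=np.argwhere(m)[:,::-1]; hull=cv2.convexHull(pts.astype(np.float32))[:,0]
    w=onplane(f,hull,18).astype(np.float32)
    print(n,'tray',cv2.minAreaRect(w[:,:2]))
    # holders: non-orange components inside hull
    hm=np.zeros(m.shape,np.uint8);cv2.fillConvexPoly(hm,hull.astype(np.int32),255)
    hole=hm&~m; hole=cv2.morphologyEx(hole,cv2.MORPH_OPEN,np.ones((3,3)))
    k,l,st,c=cv2.connectedComponentsWithStats(hole)
    for i in range(1,k):
        if st[i,4]>150:
            q=np.argwhere(l==i)[:,::-1];w=onplane(f,q,20).astype(np.float32)
            print('  ',c[i].round(1),st[i,4],[tuple(np.round(a,1)) if np.ndim(a) else round(a,1) for a in cv2.minAreaRect(w[:,:2])])
    # objects
    Rm,t=RT(f)
    for nm,(x,y,h) in dict(jar=(428,114,64),mug=(507,-400,66),tumb=(494,401,66),tall=(422,-83,96)).items():
        d=np.hypot(P[...,0]-x,P[...,1]-y); q=P[(d<45)&(P[...,2]>h-4)]
        (cc,r)=cv2.minEnclosingCircle(q[:,:2].astype(np.float32)); print('  ',nm,np.round(cc,1),round(r,1),len(q),'zmed',np.median(q[:,2]).round(1))
    d=np.hypot(P[...,0]-507,P[...,1]+400); q=P[(d>38)&(d<66)&(P[...,2]>20)]
    if len(q): print('  handle',q.mean(0).round(1),len(q))
    q=P[(abs(P[...,0]-347)<80)&(abs(P[...,1]+287)<45)&(P[...,2]>22)]
    print('  scoop',cv2.minAreaRect(q[:,:2].astype(np.float32)),len(q))
    # table bias near objects
    for x,y in [(470,150),(440,-400),(347,-230),(640,0)]:
        a=P[(np.hypot(P[...,0]-x,P[...,1]-y)<15)];print('   tbl',np.median(a[:,2]).round(1),end='')
    print()
E
```

```text
Traceback (most recent call last):
cv2.error: OpenCV(4.12.0) /io/opencv/modules/imgproc/src/convhull.cpp:143: error: (-215:Assertion failed) total >= 0 && (depth == CV_32F || depth == CV_32S) in function 'convexHull'
```

```bash
cat > m.py <<'E'
from h import *
A=lambda q:np.ascontiguousarray(q,dtype=np.float32)
for n in ('top','side'):
    f=cam(n);P=cloud(f);hsv=cv2.cvtColor(f['color'],cv2.COLOR_RGB2HSV)
    m=cv2.inRange(hsv,(8,90,50),(25,255,255))
    if n=='top': m[:, :165]=0;m[:,305:]=0;m[:80]=0;m[165:]=0
    else: m[:180]=0;m[260:]=0;m[:,:235]=0;m[:,380:]=0
    pts=np.argwhere(m)[:,::-1]; hull=cv2.convexHull(A(pts))[:,0]
    w=onplane(f,hull,18)
    print(n,'tray',cv2.minAreaRect(A(w[:,:2])))
    hm=np.zeros(m.shape,np.uint8);cv2.fillConvexPoly(hm,hull.astype(np.int32),255)
    hole=hm&~m; hole=cv2.morphologyEx(hole,cv2.MORPH_OPEN,np.ones((3,3)))
    k,l,st,c=cv2.connectedComponentsWithStats(hole)
    for i in range(1,k):
        if st[i,4]>150:
            q=np.argwhere(l==i)[:,::-1];w=onplane(f,q,20)
            print('  ',c[i].round(1),st[i,4],cv2.minAreaRect(A(w[:,:2])))
    for nm,(x,y,h) in dict(jar=(428,114,64),mug=(507,-400,66),tumb=(494,401,66),tall=(422,-83,96)).items():
        d=np.hypot(P[...,0]-x,P[...,1]-y); q=P[(d<45)&(P[...,2]>h-4)]
        (cc,r)=cv2.minEnclosingCircle(A(q[:,:2])); print('  ',nm,np.round(cc,1),round(r,1),len(q),'zmed',np.median(q[:,2]).round(1))
    d=np.hypot(P[...,0]-507,P[...,1]+400); q=P[(d>38)&(d<66)&(P[...,2]>20)]
    if len(q): print('  handle',q.mean(0).round(1),len(q))
    q=P[(abs(P[...,0]-347)<80)&(abs(P[...,1]+287)<45)&(P[...,2]>22)]
    print('  scoop',cv2.minAreaRect(A(q[:,:2])),len(q))
    for x,y in [(470,150),(440,-400),(347,-230),(640,0)]:
        a=P[(np.hypot(P[...,0]-x,P[...,1]-y)<15)];print('   tbl',np.median(a[:,2]).round(1),end='')
    print()
E
python3 m.py
```

```text
top tray ((642.6031494140625, -23.610260009765625), (351.9476623535156, 183.24765014648438), 85.37382507324219)
   [195.5 119. ] 1586 ((652.752197265625, 90.11427307128906), (77.71546173095703, 169.83303833007812), 85.37647247314453)
   [235.5 121.1] 759 ((643.58349609375, -23.941600799560547), (82.97923278808594, 87.23385620117188), 88.44168853759766)
   [275.5 123.4] 1111 ((633.5919799804688, -138.32240295410156), (95.04731750488281, 97.6749267578125), 85.04251861572266)
   jar [428.6 114.5] 26.0 283 zmed 64.3
   mug [ 506.9 -400.6] 31.5 100 zmed 67.5
   tumb [494.4 401.1] 32.3 115 zmed 66.6
   tall [422.  -83.4] 25.6 297 zmed 96.3
  handle [ 466.5 -423.3   47.5] 34
  scoop ((347.78936767578125, -287.5591125488281), (134.38299560546875, 47.69405746459961), 4.7423481941223145) 252
   tbl 0.5   tbl 0.4   tbl 0.8   tbl 8.5
side tray ((647.391845703125, -24.374542236328125), (360.3293151855469, 193.303466796875), 85.64138793945312)
   [337.2 206.6] 940 ((652.8032836914062, 86.90422821044922), (85.47599792480469, 169.40725708007812), 84.97061157226562)
   [307.2 217.8] 533 ((647.8894653320312, -25.956192016601562), (88.99423217773438, 97.6782455444336), 58.82692337036133)
   [274.8 230.1] 838 ((638.7000732421875, -140.5304718017578), (101.03874969482422, 106.49679565429688), 85.64344024658203)
   jar [429.7 117.3] 28.2 117 zmed 65.6
   mug [ 504.6 -404.5] 38.0 107 zmed 66.8
   tumb [495.4 400. ] 35.6 69 zmed 66.9
   tall [422.6 -81.8] 28.0 136 zmed 97.2
  handle [ 468.7 -424.5   46.9] 26
  scoop ((347.3661193847656, -286.6477355957031), (142.24594116210938, 50.029788970947266), 5.452082633972168) 227
   tbl 2.1   tbl 0.9   tbl 1.9   tbl 9.6
```

The two views agree. Targets:

| Item | Position (mm) | Angle |
|---|---|---|
| Jar | (428.7, 115) | – |
| Mug | (506.5, -401) | handle at about 208° |
| Scoop | centre (347.8, -287.5) | +x at 184.7° |
| Round holder | (643, -24) | tray tilted -4.8° |
| Square holder | (633.5, -138.3) | tray tilted -4.8° |
| Trough | (652.6, 90.3) | tray tilted -4.8° |

yaw = q1 - q6, so I'll work near yaw 0 to stay within joint 6's range. I'm moving to the jar first.

{"op": "servo_tool", "data": {"motion": [25,37,0,8,25,37,0,8,25,37,0,8,25,37,0,8,25,37,0,8,25,37,0,8,25,37,0,8,25,37,0,8], "jaw": 1, "squeeze": 40}}

```text
time_s: 0.9
tcp_pos: [336.5, -260.9, 231.1]
eef_rot: [-1.571, 0.0, -1.78]
wrist_force: [0.4, -0.5, 0.2]
gripper_width: 0.998
```

{"op": "servo_tool", "data": {"motion": [10,45,0,8,10,45,0,8,10,45,0,8,10,45,0,8,10,45,0,8,10,45,0,8,10,45,0,8,10,45,0,8]}}

```text
time_s: 1.7
tcp_pos: [415.8, 99.3, 231.2]
eef_rot: [-1.571, -0.0, -0.663]
wrist_force: [1.5, -1.1, -0.1]
gripper_width: 0.995
```

{"op": "servo_tool", "data": {"motion": [4,4,-20,8.3,4,4,-30,8.3,3,4,-30,8.3,2,3,-30,8.3,0,0,0,0,0,0,0,0]}}

```text
time_s: 2.3
tcp_pos: [428.3, 112.2, 121.3]
eef_rot: [-1.571, 0.002, -0.093]
wrist_force: [0.0, -0.3, 0.5]
gripper_width: 1.001
```

```bash
cat >> h.py <<'E'
def wrist(tag):
    s=ctrl.sense();f=optics.grab_frame('wrist')
    Rt=R.from_euler('xyz',s['eef_rot']).as_matrix();T=np.array(f['tool_from_camera'])
    cv2.imwrite(f'pics/{tag}.png',f['color'][:,:,::-1])
    P=cloud(f,Rt@T[:3,:3],Rt@T[:3,3]+np.array(s['tcp_pos']))
    print('tcp',np.round(s['tcp_pos'],1),'rot',np.round(s['eef_rot'],3),'F',np.round(s['wrist_force'],1),'w',round(s['gripper_width'],3),'t',s['time_s'])
    return f,P
E
python3 - <<'E'
from h import *
f,P=wrist('w1')
q=P[(np.hypot(P[...,0]-429,P[...,1]-115)<45)&(P[...,2]>58)&(P[...,2]<75)]
print(len(q), cv2.minEnclosingCircle(np.ascontiguousarray(q[:,:2],dtype=np.float32)),np.median(q[:,2]))
E
```

```text
tcp [428.3 112.2 121.3] rot [-1.571  0.002 -0.093] F [ 0.  -0.3  0.5] w 1.001 t 2.3
4449 ((431.3125, 114.29833984375), 25.934938430786133) 65.32047583896355
```

View pics/w1.png

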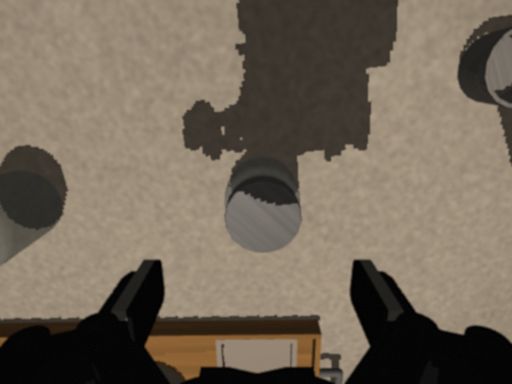

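The jar cap is centred between the fingers at (262,215). The wrist fix is (431,114) with the top at 65 mm, which agrees with the other cameras. I'm descending and gripping.

{"op": "servo_tool", "data": {"motion": [2,2,-25,0,0,0,-25,0,0,0,-25,0,0,0,-18,0,0,0,-10,0,0,0,0,0]}}

```text
time_s: 2.95
tcp_pos: [431.2, 114.1, 18.5]
eef_rot: [-1.571, 0.0, -0.091]
wrist_force: [0.3, 0.8, -0.0]
gripper_width: 1.0
```

{"op": "servo_tool", "data": {"motion": [0,0,0,0,0,0,0,0,0,0,0,0,0,0,0,0,0,0,0,0,0,0,0,0,0,0,0,0,0,0,0,0], "jaw": 0, "squeeze": 40}}

```text
time_s: 3.75
tcp_pos: [432.3, 114.4, 20.2]
eef_rot: [-1.57, -0.003, -0.09]
wrist_force: [-2.2, -0.1, 8.0]
gripper_width: 0.653
```

{"op": "servo_tool", "data": {"motion": [0,0,10,0,0,0,20,0,0,0,30,0,0,0,30,0,0,0,20,0,0,0,0,0]}}

```text
time_s: 4.35
tcp_pos: [433.4, 114.5, 132.0]
eef_rot: [-1.57, -0.007, -0.089]
wrist_force: [-0.0, -0.4, -1.7]
gripper_width: 0.654
```

{"op": "servo_tool", "data": {"motion": [20,-13,0,0,40,-27,0,0,40,-27,0,0,40,-27,0,0,40,-26,0,0,30,-18,0,0,0,0,0,0,0,0,0,0]}}

```text
time_s: 5.15
tcp_pos: [640.4, -24.1, 126.4]
eef_rot: [-1.57, 0.003, -0.09]
wrist_force: [-0.3, -0.8, -1.9]
gripper_width: 0.65
```

```bash
python3 - <<'E'
from h import *
f,P=wrist('w2')
f=optics.grab_frame('side');cv2.imwrite('pics/s2.png',cv2.resize(f['color'][100:270,150:400,::-1],None,fx=3,fy=3))
E
```

```text
tcp [640.4 -24.1 126.4] rot [-1.57   0.003 -0.09 ] F [-0.3 -0.8 -1.9] w 0.65 t 5.15
```

View pics/w2.png

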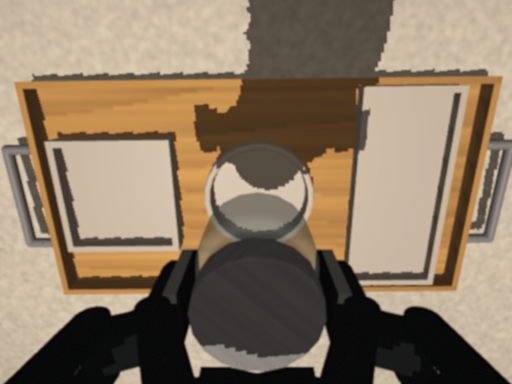

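View pics/s2.png

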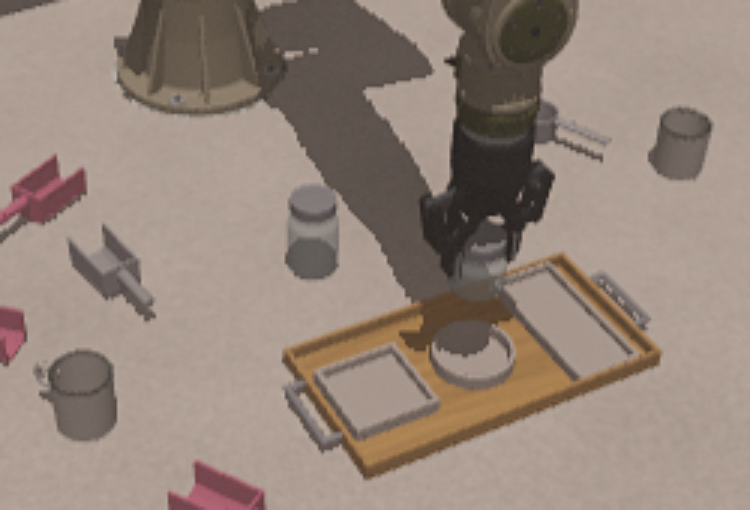

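The wrist view shows the jar gripped upright, with the ring at (260,193) directly ahead in line. I'm lowering it into the ring.

{"op": "servo_tool", "data": {"motion": [3,0,-20,0,1,0,-25,0,0,0,-25,0,0,0,-15,0,0,0,-7,0,0,0,0,0]}}

```text
time_s: 5.85
tcp_pos: [643.4, -22.8, 35.6]
eef_rot: [-1.571, 0.002, -0.088]
wrist_force: [-0.1, 0.2, -0.9]
gripper_width: 0.655
```

{"op": "servo_tool", "data": {"motion": [0,0,-2,0,0,0,-2,0,0,0,0,0]}}

```text
time_s: 6.15
tcp_pos: [645.4, -23.7, 33.0]
eef_rot: [-1.571, -0.001, -0.089]
wrist_force: [0.1, -0.1, -2.3]
gripper_width: 0.657
```

{"op": "servo_tool", "data": {"motion": [0,0,-1.5,0,0,0,-1,0,0,0,0,0]}}

```text
time_s: 6.45
tcp_pos: [645.0, -23.7, 29.7]
eef_rot: [-1.571, 0.0, -0.089]
wrist_force: [-0.0, -0.2, -2.3]
gripper_width: 0.649
```

{"op": "servo_tool", "data": {"motion": [0,0,-1,0,0,0,-1,0,0,0,0,0]}}

```text
time_s: 6.75
tcp_pos: [645.0, -23.8, 28.3]
eef_rot: [-1.571, -0.0, -0.089]
wrist_force: [-1.3, 0.3, 2.5]
gripper_width: 0.65
```

The vertical force went from -2.3 to +2.5 N, so the jar is resting on the holder floor. I'm releasing and going up.

{"op": "servo_tool", "data": {"motion": [0,0,0,0,0,0,0,0,0,0,0,0,0,0,0,0,0,0,0,0], "jaw": 1}}

```text
time_s: 7.25
tcp_pos: [645.0, -23.7, 27.7]
eef_rot: [-1.571, 0.0, -0.089]
wrist_force: [0.3, -0.0, -0.5]
gripper_width: 1.002
```

{"op": "servo_tool", "data": {"motion": [0,0,15,0,0,0,30,0,0,0,40,0,0,0,40,0,-10,-30,20,4,-25,-40,0,8,-25,-40,0,8,-20,-40,0,8]}}

```text
time_s: 8.05
tcp_pos: [563.9, -174.7, 173.3]
eef_rot: [-1.571, -0.0, 0.406]
wrist_force: [0.7, -0.7, 0.2]
gripper_width: 0.999
```

{"op": "servo_tool", "data": {"motion": [-15,-45,0,5,-15,-45,0,0,-15,-45,0,0,-10,-45,0,0,-5,-40,0,0,0,-10,-20,0,0,0,-20,0,0,0,0,0]}}

```text
time_s: 8.85
tcp_pos: [503.1, -403.0, 129.5]
eef_rot: [-1.565, 0.002, 0.485]
wrist_force: [-0.1, 0.8, -1.2]
gripper_width: 1.0
```

```bash
python3 - <<'E'
from h import *
f,P=wrist('w3')
q=P[(np.hypot(P[...,0]-507,P[...,1]+400)<45)&(P[...,2]>61)&(P[...,2]<75)]
print(len(q), cv2.minEnclosingCircle(np.ascontiguousarray(q[:,:2],dtype=np.float32)) if len(q) else 0)
f=optics.grab_frame('top');cv2.imwrite('pics/t3.png',cv2.resize(f['color'][80:260,150:400,::-1],None,fx=3,fy=3))
E
```

```text
tcp [ 503.1 -403.   129.5] rot [-1.565  0.002  0.485] F [-0.1  0.8 -1.2] w 1.0 t 8.85
1813 ((509.92120361328125, -400.8740234375), 31.283967971801758)
```

View pics/w3.png

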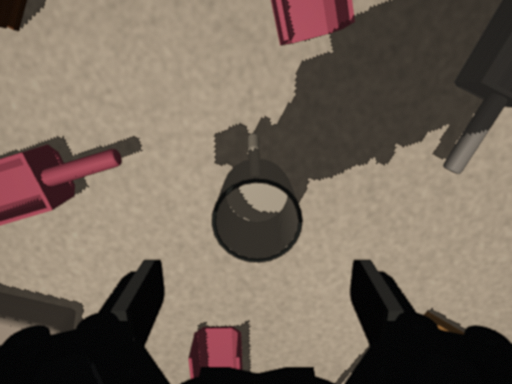

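View pics/t3.png

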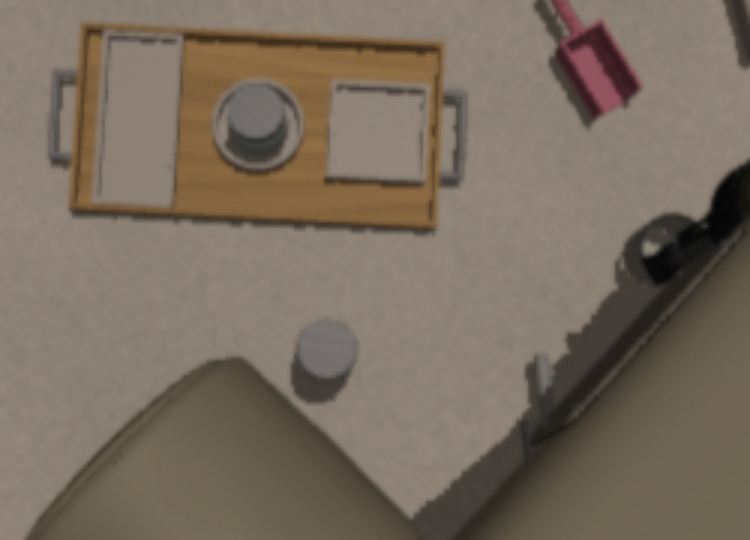

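The jar is upright in the ring at (257,112). The mug rim is centred at (257,220), with its handle at (253,150), perpendicular to the jaws. I'm descending to grip it.

{"op": "servo_tool", "data": {"motion": [4,2,-25,0,1,0,-25,0,0,0,-25,0,0,0,-20,0,0,0,-12,0,0,0,0,0]}}

```text
time_s: 9.55
tcp_pos: [509.8, -400.8, 25.1]
eef_rot: [-1.569, 0.001, 0.487]
wrist_force: [0.1, 0.2, 0.3]
gripper_width: 1.001
```

{"op": "servo_tool", "data": {"motion": [0,0,0,0,0,0,0,0,0,0,0,0,0,0,0,0,0,0,0,0,0,0,0,0,0,0,0,0], "jaw": 0}}

```text
time_s: 10.25
tcp_pos: [511.1, -402.7, 27.8]
eef_rot: [-1.574, -0.001, 0.487]
wrist_force: [-0.0, 0.7, 6.6]
gripper_width: 0.703
```

{"op": "servo_tool", "data": {"motion": [0,0,10,0,0,0,20,0,0,0,30,0,0,0,30,0,0,0,20,0,0,0,0,0]}}

```text
time_s: 10.85
tcp_pos: [511.5, -403.3, 140.0]
eef_rot: [-1.577, -0.002, 0.487]
wrist_force: [0.4, -0.2, -1.6]
gripper_width: 0.697
```

{"op": "servo_tool", "data": {"motion": [12,25,0,0,20,42,0,0,20,42,0,0,20,42,0,0,20,42,0,0,20,42,0,0,13,28,0,0,0,0,0,0]}}

```text
time_s: 11.65
tcp_pos: [635.5, -134.2, 134.2]
eef_rot: [-1.568, 0.001, 0.492]
wrist_force: [-0.9, -0.5, -1.0]
gripper_width: 0.7
```

{"op": "servo_tool", "data": {"motion": [0,0,0,0,0,0,0,0]}}

```text
time_s: 11.85
tcp_pos: [634.2, -139.4, 134.9]
eef_rot: [-1.57, 0.001, 0.486]
wrist_force: [0.3, -0.1, -1.6]
gripper_width: 0.698
```

```bash
python3 - <<'E'
from h import *
f,P=wrist('w4')
f=optics.grab_frame('side');cv2.imwrite('pics/s4.png',cv2.resize(f['color'][100:270,150:400,::-1],None,fx=3,fy=3))
E
```

```text
tcp [ 634.2 -139.4  134.9] rot [-1.57e+00  1.00e-03  4.86e-01] F [ 0.3 -0.1 -1.6] w 0.698 t 11.85
```

View pics/w4.png

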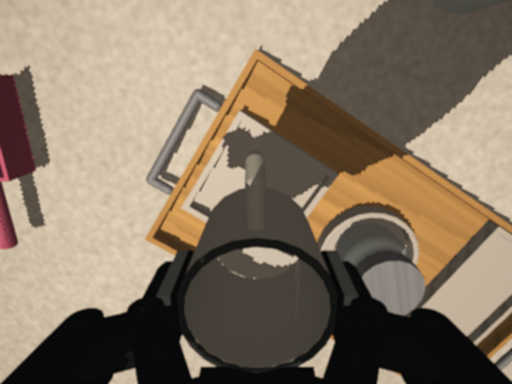

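View pics/s4.png

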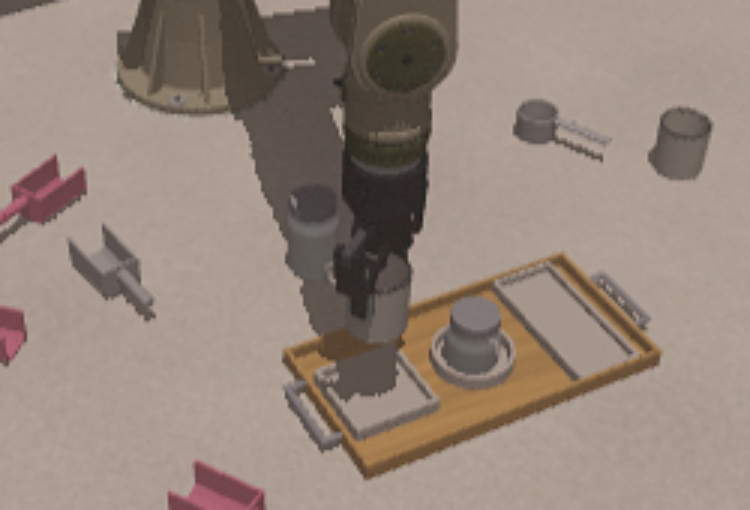

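The mug is gripped upright above the square holder, with its handle clear of the fingers. I'm lowering it.

{"op": "servo_tool", "data": {"motion": [2,0,-20,0,1,0,-25,0,0,0,-25,0,0,0,-15,0,0,0,-6,0,0,0,0,0]}}

```text
time_s: 12.55
tcp_pos: [637.1, -139.5, 44.0]
eef_rot: [-1.569, 0.001, 0.485]
wrist_force: [-0.2, -0.2, -1.3]
gripper_width: 0.698
```

{"op": "servo_tool", "data": {"motion": [0,0,-1.5,0,0,0,-1,0,0,0,0,0]}}

```text
time_s: 12.85
tcp_pos: [638.6, -139.0, 43.2]
eef_rot: [-1.572, -0.001, 0.487]
wrist_force: [-0.5, -0.0, -1.0]
gripper_width: 0.697
```

{"op": "servo_tool", "data": {"motion": [0,0,-2,0,0,0,-1,0,0,0,-1,0,0,0,0,0]}}

```text
time_s: 13.25
tcp_pos: [637.8, -138.6, 38.1]
eef_rot: [-1.57, 0.0, 0.487]
wrist_force: [0.4, 0.5, -1.1]
gripper_width: 0.705
```

{"op": "servo_tool", "data": {"motion": [0,0,-1,0,0,0,0,0]}}

```text
time_s: 13.45
tcp_pos: [638.0, -138.7, 37.9]
eef_rot: [-1.571, -0.0, 0.487]
wrist_force: [-1.2, 0.7, 3.0]
gripper_width: 0.702
```

{"op": "servo_tool", "data": {"motion": [0,0,-1,0,0,0,0,0]}}

```text
time_s: 13.65
tcp_pos: [638.1, -138.6, 37.9]
eef_rot: [-1.571, -0.001, 0.487]
wrist_force: [-3.5, 1.1, 9.9]
gripper_width: 0.7
```

The mug has made contact (+9.9 N). I'm relieving 1 mm, releasing, and then moving to the scoop's balance point at (325,-289) with yaw 4.7°.

{"op": "servo_tool", "data": {"motion": [0,0,1,0,0,0,0,0]}}

```text
time_s: 13.85
tcp_pos: [638.2, -138.8, 37.9]
eef_rot: [-1.571, -0.001, 0.487]
wrist_force: [-1.7, 1.6, 3.9]
gripper_width: 0.698
```

{"op": "servo_tool", "data": {"motion": [0,0,0,0,0,0,0,0,0,0,0,0,0,0,0,0,0,0,0,0], "jaw": 1}}

```text
time_s: 14.35
tcp_pos: [638.0, -138.7, 37.1]
eef_rot: [-1.571, 0.0, 0.487]
wrist_force: [-0.3, -0.4, 0.8]
gripper_width: 1.003
```

{"op": "servo_tool", "data": {"motion": [0,0,15,0,0,0,30,0,0,0,40,0,0,0,35,0,-15,-8,0,-3,-35,-16,0,-4,-42,-20,0,-4,-42,-20,0,-4]}}

```text
time_s: 15.15
tcp_pos: [502.8, -203.0, 157.3]
eef_rot: [-1.571, -0.0, 0.223]
wrist_force: [-0.1, -0.9, -0.5]
gripper_width: 0.999
```

{"op": "servo_tool", "data": {"motion": [-42,-20,0,-4,-42,-20,0,-4,-42,-20,0,0,-35,-16,0,0,-18,-11,-20,0,0,0,-20,0,0,0,0,0,0,0,0,0]}}

```text
time_s: 15.95
tcp_pos: [324.9, -289.6, 117.6]
eef_rot: [-1.57, 0.0, 0.085]
wrist_force: [1.0, -0.0, 0.6]
gripper_width: 1.0
```

```bash
python3 - <<'E'
from h import *
f,P=wrist('w5')
q=P[(abs(P[...,0]-347)<90)&(abs(P[...,1]+287)<40)&(P[...,2]>22)&(P[...,2]<48)]
print(len(q), cv2.minAreaRect(np.ascontiguousarray(q[:,:2],dtype=np.float32)),q[:,2].max())
b=q[q[:,0]<350]; print(cv2.minAreaRect(np.ascontiguousarray(b[:,:2],dtype=np.float32)))
f=optics.grab_frame('side');cv2.imwrite('pics/s5.png',cv2.resize(f['color'][100:270,150:400,::-1],None,fx=3,fy=3))
E
```

```text
tcp [ 324.9 -289.6  117.6] rot [-1.57   0.     0.085] F [ 1.  -0.   0.6] w 1.0 t 15.95
3158 ((349.92047119140625, -288.0496520996094), (135.98695373535156, 46.18916702270508), 4.520981311798096) 43.468938719274064
((316.9452819824219, -290.6570129394531), (69.83076477050781, 46.18916702270508), 4.520981311798096)
```

View pics/w5.png

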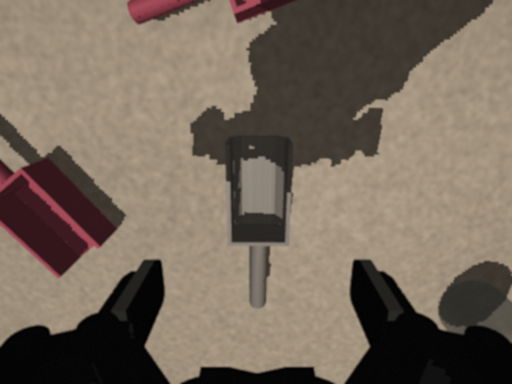

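View pics/s5.png

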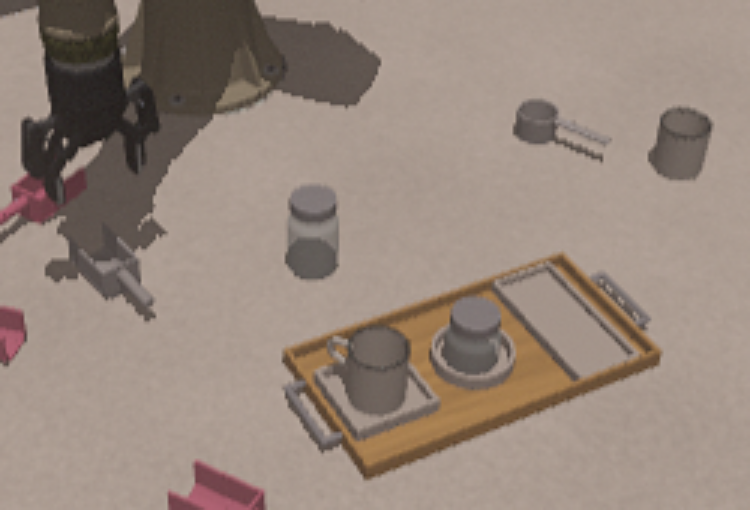

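The mug stands in the square holder and the jar in the ring. The grey scoop is centred at (259,190) with its handle at (258,280); the wrist fix is centre (350,-288) at 4.5°, and the pink ones are well clear. I'm gripping it.

{"op": "servo_tool", "data": {"motion": [1,0,-25,0,0,0,-25,0,0,0,-25,0,0,0,-20,0,0,0,-9,0,0,0,0,0]}}

```text
time_s: 16.65
tcp_pos: [326.1, -289.2, 12.9]
eef_rot: [-1.57, 0.001, 0.086]
wrist_force: [1.1, 0.8, -0.6]
gripper_width: 1.0
```

{"op": "servo_tool", "data": {"motion": [0,0,-3,0,0,0,0,0]}}

```text
time_s: 16.85
tcp_pos: [326.7, -290.4, 11.1]
eef_rot: [-1.572, -0.001, 0.085]
wrist_force: [0.2, -0.3, 0.3]
gripper_width: 1.002
```

{"op": "servo_tool", "data": {"motion": [0,0,0,0,0,0,0,0,0,0,0,0,0,0,0,0,0,0,0,0,0,0,0,0,0,0,0,0,0,0,0,0], "jaw": 0, "squeeze": 35}}

```text
time_s: 17.65
tcp_pos: [326.2, -290.1, 10.8]
eef_rot: [-1.571, -0.0, 0.085]
wrist_force: [0.2, 1.2, 5.8]
gripper_width: 0.528
```

{"op": "servo_tool", "data": {"motion": [0,0,8,0,0,0,15,0,0,0,25,0,0,0,30,0,0,0,30,0,0,0,20,0,0,0,0,0,0,0,0,0]}}

```text
time_s: 18.45
tcp_pos: [325.9, -289.6, 138.2]
eef_rot: [-1.571, -0.0, 0.085]
wrist_force: [-0.0, -0.9, -1.9]
gripper_width: 0.531
```

{"op": "servo_tool", "data": {"motion": [12,15,0,-1,24,30,0,-1,28,36,0,-1,28,36,0,-1,28,36,0,-1,28,36,0,-1,28,36,0,-1,28,36,0,-1]}}

```text
time_s: 19.25
tcp_pos: [529.6, -26.7, 136.2]
eef_rot: [-1.57, 0.003, -0.055]
wrist_force: [0.8, -1.1, -1.2]
gripper_width: 0.531
```

{"op": "servo_tool", "data": {"motion": [28,36,0,-1,28,36,0,-0.6,25,30,0,0,18,19,0,0,0,0,0,0,0,0,0,0,0,0,0,0]}}

```text
time_s: 19.95
tcp_pos: [627.6, 91.6, 136.9]
eef_rot: [-1.571, 0.003, -0.083]
wrist_force: [-0.2, -0.4, -0.1]
gripper_width: 0.532
```

```bash
python3 - <<'E'
from h import *
f,P=wrist('w6')
pickle.dump((f,P),open('w6.pkl','wb'))
for n in('side','top'):
    f=optics.grab_frame(n);c=f['color'][100:270,150:400] if n=='side' else f['color'][60:230,100:350]
    cv2.imwrite(f'pics/{n}6.png',cv2.resize(c[:,:,::-1],None,fx=3,fy=3))
E
```

```text
tcp [627.6  91.6 136.9] rot [-1.571  0.003 -0.083] F [-0.2 -0.4 -0.1] w 0.532 t 19.95
```

View pics/w6.png

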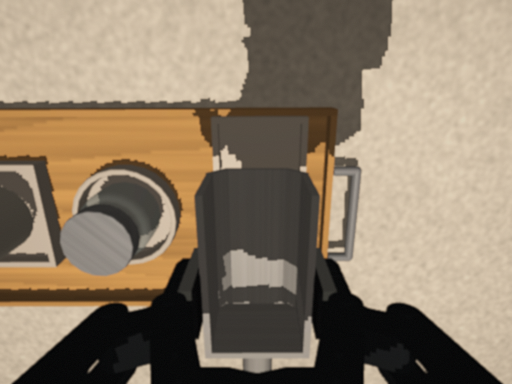

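View pics/side6.png

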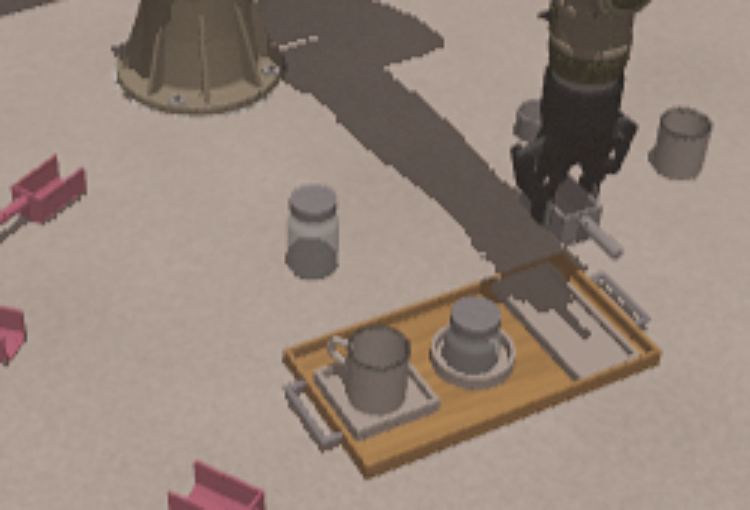

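The scoop is level and aligned with the trough; its centre is at column 258 against 261 for the trough. I'm lowering it.

{"op": "servo_tool", "data": {"motion": [2,0,-20,0,0,0,-30,0,0,0,-25,0,0,0,-18,0,0,0,-10,0,0,0,-4,0,0,0,0,0,0,0,0,0]}}

```text
time_s: 20.9
tcp_pos: [631.8, 92.1, 32.5]
eef_rot: [-1.571, -0.002, -0.083]
wrist_force: [-0.0, -0.3, -0.0]
gripper_width: 0.534
```

{"op": "servo_tool", "data": {"motion": [0,0,-2,0,0,0,-1,0,0,0,0,0]}}

```text
time_s: 21.2
tcp_pos: [631.1, 92.3, 28.6]
eef_rot: [-1.571, -0.0, -0.082]
wrist_force: [0.6, -0.4, -1.1]
gripper_width: 0.53
```

{"op": "servo_tool", "data": {"motion": [0,0,-2,0,0,0,-2,0,0,0,0,0]}}

```text
time_s: 21.5
tcp_pos: [630.7, 92.3, 23.9]
eef_rot: [-1.571, 0.001, -0.082]
wrist_force: [0.2, -0.0, -0.8]
gripper_width: 0.527
```

{"op": "servo_tool", "data": {"motion": [0,0,-1.5,0,0,0,-1,0,0,0,0,0]}}

```text
time_s: 21.8
tcp_pos: [630.9, 92.3, 21.6]
eef_rot: [-1.571, 0.0, -0.082]
wrist_force: [0.5, -0.2, -0.7]
gripper_width: 0.538
```

{"op": "servo_tool", "data": {"motion": [0,0,-1,0,0,0,0,0]}}

```text
time_s: 22.0
tcp_pos: [631.1, 92.3, 21.0]
eef_rot: [-1.571, -0.0, -0.082]
wrist_force: [0.3, -0.9, 0.0]
gripper_width: 0.533
```

{"op": "servo_tool", "data": {"motion": [0,0,-1,0,0,0,0,0]}}

```text
time_s: 22.2
tcp_pos: [631.2, 92.3, 20.9]
eef_rot: [-1.571, -0.001, -0.082]
wrist_force: [-2.1, 1.1, 5.4]
gripper_width: 0.534
```

The scoop has made contact (+5.4 N) at the expected height. I'm releasing and retreating, then taking the final check pictures.

{"op": "servo_tool", "data": {"motion": [0,0,0,0,0,0,0,0,0,0,0,0,0,0,0,0,0,0,0,0], "jaw": 0.85}}

```text
time_s: 22.7
tcp_pos: [631.0, 92.3, 19.7]
eef_rot: [-1.571, 0.0, -0.082]
wrist_force: [-0.3, 0.4, 0.2]
gripper_width: 0.851
```

{"op": "servo_tool", "data": {"motion": [0,0,8,0,0,0,20,0,0,0,40,0,0,0,45,0,0,0,40,0,-20,25,20,0,-40,28,0,0,-40,28,0,0]}}

```text
time_s: 23.5
tcp_pos: [531.0, 173.9, 194.4]
eef_rot: [-1.57, -0.003, -0.084]
wrist_force: [1.0, 1.1, 0.9]
gripper_width: 0.852
```

{"op": "servo_tool", "data": {"motion": [-40,25,0,0,-40,25,0,0,-40,25,0,0,0,0,0,0,0,0,0,0]}}

```text
time_s: 24.0
tcp_pos: [410.6, 248.9, 193.8]
eef_rot: [-1.57, -0.002, -0.08]
wrist_force: [0.5, -0.1, -1.5]
gripper_width: 0.849
```

```bash
python3 - <<'E'
from h import *
wrist('w7')
for n in('side','top'):
    f=optics.grab_frame(n);pickle.dump(f,open(n+'.pkl','wb'));c=f['color'][100:270,150:400] if n=='side' else f['color'][60:230,100:350]
    cv2.imwrite(f'pics/{n}7.png',cv2.resize(c[:,:,::-1],None,fx=3,fy=3))
    P=cloud(f);A=lambda q:np.ascontiguousarray(q,dtype=np.float32)
    for nm,(x,y,r,lo) in dict(jar=(643,-24,45,64),mug=(634,-138,40,69)).items():
        q=P[(np.hypot(P[...,0]-x,P[...,1]-y)<r)&(P[...,2]>lo)&(P[...,2]<100)]
        if len(q):print(n,nm,np.round(cv2.minEnclosingCircle(A(q[:,:2]))[0],1),np.percentile(q[:,2],[5,50,95]).round(1))
    q=P[(abs(P[...,0]-653)<90)&(abs(P[...,1]-90)<40)&(P[...,2]>32)&(P[...,2]<80)]
    if len(q):
        print(n,'scoop',cv2.minAreaRect(A(q[:,:2])),np.percentile(q[:,2],[50,97]).round(1))
        for k in(600,630): 
            b=q[(abs(q[:,0]-k)<12)]; print('  x',k,'top z',np.percentile(b[:,2],95).round(1) if len(b) else None)
E
```

```text
tcp [410.6 248.9 193.8] rot [-1.57  -0.002 -0.08 ] F [ 0.5 -0.1 -1.5] w 0.849 t 24.0
side jar [643.9 -23.1] [67.3 72.6 76.4]
side mug [ 636.1 -141.4] [69.6 75.5 80.3]
side scoop ((652.0607299804688, 89.37637329101562), (50.583221435546875, 140.3657684326172), 84.38720703125) [45.  53.4]
  x 600 top z 52.0
  x 630 top z 53.8
top jar [641.1 -25.6] [68.7 72.7 75.6]
top mug [ 632.4 -142.8] [69.6 76.4 80.5]
top scoop ((652.6798706054688, 88.61798095703125), (46.40937805175781, 136.8682098388672), 85.30645751953125) [46.4 53.2]
  x 600 top z 53.4
  x 630 top z 53.0
```

View pics/top7.png

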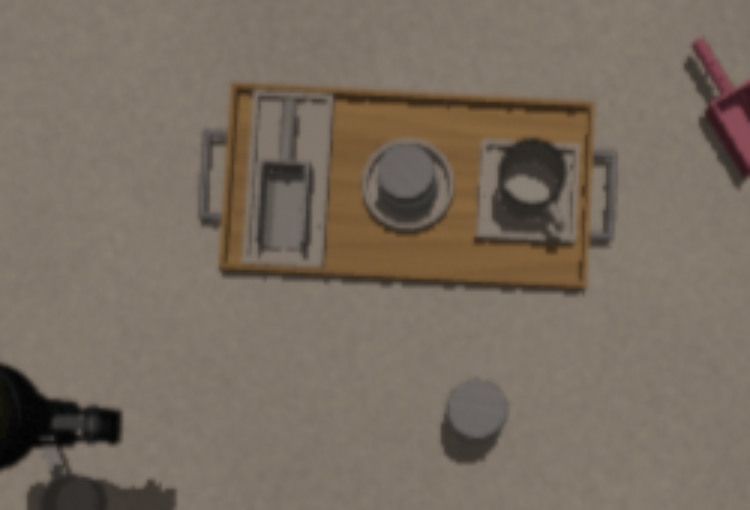

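View pics/side7.png

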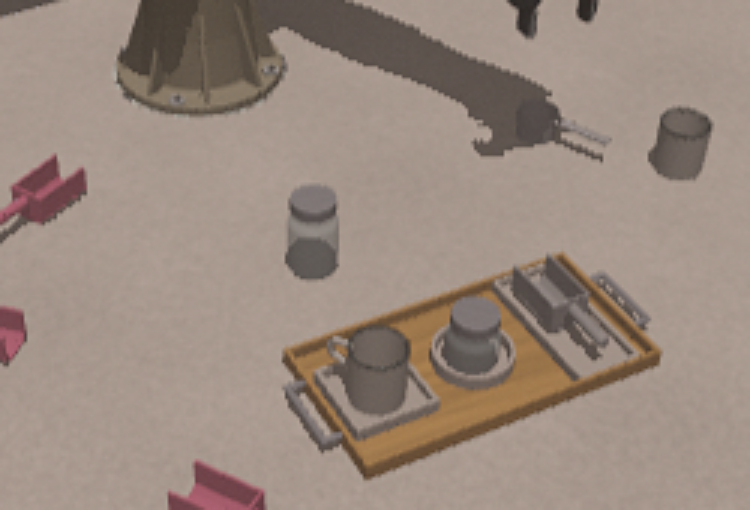

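The pictures show the jar in the ring, the mug in the square holder, and the scoop flat in the trough with its open side up. The arm is clear of everything. I'm handing in.

```bash
python3 -c "
from h import *
print(ticket.finish_job(), ctrl.sense()['time_s'])"
```

```text
the job is handed in; nothing more can be done
the job is handed in; nothing more can be done
```

The tray is packed in the order asked and the job was handed in at about 24 s of the 99 s allowed. The short jar is in the round holder, the mug in the square holder, and the scoop lies lengthwise in the trough, open side up. Each was lowered until the wrist force showed contact, then released. The highest reading in the reports was about 10 N.

The last top and side views gave these results:

| Item | Measured position (mm) | Target centre (mm) | Top height (mm) |
|---|---|---|---|
| Jar | (641 to 644, -23 to -26) | (643, -24) | 73, 72 expected |
| Mug | (632 to 636, -141 to -143) | (633, -138) | 76, 76 expected |
| Scoop | (652 to 653, 89) | (653, 90) | 52 to 54, 50 expected |

- **Scoop:** its angle (84.4° side view, 85.3° top view) is in line with the trough at about 85°. Its side heights agree within 2 mm along the bowl, so it lies flat.
- **Disagreements:** the two views differ by up to about 4 mm, a little more than the stated calibration. This is well inside the roughly 10 mm clearance each item has in its holder.
- **Look-alikes:** I never reached for the tall jar, tumbler, measuring cup or pink scoops. The tall jar, tumbler and cup look undisturbed in the last pictures, but I did not measure them again.

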